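# Set out the finishing tray

### The arm

A 6-joint arm with a two-finger parallel gripper is mounted at the origin on a cart in front of the work surface, level with it; the furniture and walls round the work are solid. World frame = base frame: x ahead of the robot, y to its left, z up, the work surface at z = 0. Lengths are in m, angles in rad, forces in N, time in s.
With the tool pointing down it reaches from about 0.3 to 0.85 m from the base axis. Payload 4.2 kg.
Tool frame: the origin (TCP) lies on the centre line of the jaws, within the pads' length; the fingertips stand 22 mm ahead of it and the grasp point (between the pads) lies 3 mm ahead of it; z points along the fingers, y is the line along which they close (so a half turn about z gives the same grasp; the last joint's range is limited). The gripper opens to 91 mm and grips with 3 to 60 N. Pads are 32 mm wide; open, the fingers measure 118 mm over their backs; the gripper's body (76 mm by 178 mm) begins 60 mm behind the grasp point.
Start: joints at [-1.195, 0.32, 1.565, -0, 1.257, -0.02], TCP at [0.222, -0.531, 0.236] pointing down, gripper open.
Joint ranges: [-3.11, 3.11], [-0.84, 2.01], [0.21, 2.61], [-1.34, 4.49], [0.05, 2.63], [-2.56, 2.56]. Speed limits (rad/s): [2.57, 2.57, 3.14, 3.14, 3.14, 3.14].

### API

Orientations are given as a unit quaternion [x, y, z, w].
In Python, from workcell import env gives the robot as it stands.
- The arm moves only by the tool send_rows, never from a script. Its argument "deltas" is a list that holds one entry, the list of rows, each a list of 7 numbers: the shift along the tool's x, y, z in m, then the turn, a rotation vector about the tool's x, y, z in degrees, then the finger opening in m, from 0 to 0.0912. A call has exactly 10 rows; each row is the pose to reach, as a shift and turn from the pose commanded when the call began, along the tool's axes at that moment; what a row does not reach only later rows make up. A row lasts 1/10 s, in which the tool goes at most 50 mm and 8.59 degrees, less where a joint would pass 70% of its speed; a pose out of reach is approached as far as the arm can. A call with a gripper value outside its range is refused whole. The fingers move at their own pace and stop on an object; "newtons" is the grip in N (left out, the last holds). Time passes only in rows, so rows that repeat a pose let the fingers close, or fill a call up. It gives the time, the measured TCP pose, the force, the opening and the grip force at its end, in the units of the state.
- env.get_state(): the state, without advancing time (a new reading comes with each control period).
- env.grab_frame(name): name is "scene" or "top" or "wrist"; returns the picture (480x640x3 uint8, red, green, blue); there is no depth.
- env.camera_model(name): a dict with "fx", "fy", "cx", "cy" (pixels), "camera_from_world" (4x4, takes a point from world to camera coordinates). Camera axes: x right, y up, looking along -z (the intrinsics and any distortion apply to the point x, -y, -z); pixel columns grow to the right and rows downward; lengths in m; the calibration is good to about 2 mm. A picture is of the moment at which its call begins: read the wrist's pose just before it. camera_model takes no time and is no camera call; for the wrist camera it gives the pose at the moment of the call.
- env.job_done(): hands the job in; it is judged then, once.
The state is a dict: "t": time; "joint_positions": joint angles; "qvel": joint speeds; "tau": joint torques, N m; "eef_pos": TCP position; "ee_rot": TCP orientation; "ft_force": force on the tool from outside, world axes, zero at the start; "wrist_torque": the same for the moment, N m; "grip_width": finger opening in m; "grip_force": force on a finger pad.
Only numpy, scipy, OpenCV 4.12 (cv2) and the standard library are available. Lean on these libraries where they do the work, as an engineer would, in place of code of your own. Each camera call takes 0.05 s, during which the arm holds its last target. There are 200 camera calls.

### The job

Set out the wooden finishing tray: stand the flat lidded pigment pot on the cork disc in the tray's middle and stack the taller paint pot squarely on top of it, stand the bottle halfway between the pots and the notched brush rest, and the thread spool halfway between the pots and the square steel block. Lay the sanding block flat in front of the pots (on the robot's side), halfway to the tray's front edge and lengthways along that edge. Everything else stays where it is, and the pots, bottle and spool stand upright.

Things in the scene. Friction and masses are not known exactly. Their poses are not given: they have to be found in the camera images.
- tray: Flat light-wood tray, fixed, 180 mm deep (its x), 260 mm wide (its y), board 6 mm thick; a darker rail 10 mm wide and 14 mm high runs along its back edge (+x). Origin: under its centre on the table, so the board's top is 6 mm above it; x points to the back rail, away from the robot, y to the left; turned by up to about 10 degrees. A flush dark cork disc 44 mm across marks the centre.
- brush_rest: Notched brown wooden brush rest, fixed at one end of the tray's middle line (left or right, it varies), 105 mm from the tray's centre: 80 mm long across the tray (x), 30 mm wide (y), 20 mm high. Origin: centre of its underside, on the tray.
- bench_block: Square steel bench block, fixed at the other end of the tray's middle line, 105 mm from the tray's centre: 34 x 34 mm, 18 mm high. Origin: centre of its underside, on the tray. (A fixed vice, 85 mm high, stands in front of the tray's left part, a cabinet, 196 mm high, behind the tray.)
- flat_pot_mid (a point): Flat round pigment pot, its black-rimmed lid (teal disc on top) screwed on: 36 mm across the lid (34 mm below it), 21 mm high, flat top, 40 g. Loose, standing on the table. Behind all the loose things stands a fixed model ship, 75 mm high, its near side 0.575 m or more from the robot base in x: low grasps there are best closed left-right. Point: its centre, half-way up; z up along its axis.
- paint_pot_mid (a point): Taller round paint pot with a white ribbed screw lid: 32 mm across, 38 mm high, 45 g. Loose, standing. Point: its centre, half-way up; z up along its axis.
- bottle_mid (a point): Tall oval bottle with a narrow white screw cap: body 30 mm (its x) by 42 mm (its y), 70 mm high, with the cap 81 mm, 70 g. Loose, standing (it leans about 3 degrees on its own foot). Point: its centre, half-way up; z up along its axis.
- spool_mid (a point): Wooden spool of pale thread: 25 mm across, 29 mm high, 18 g. Loose, standing on end. Point: its centre, half-way up; z up along its axis.
- sander_mid (a point): Small sanding block wrapped in worn purple paper, lying flat: 34 mm wide (its x; firm to the grip at about 30 mm), 64 mm long (its y), 10 mm high; take it across the width with the fingertips close to the surface. 18 g. Loose. Point: its centre, about 4 mm above the surface it lies on; z up.
- cutters_mid (a point): Side cutters lying flat among the things, 42 x 110 mm (long along its y), 13 mm high; a bystander, leave it. Point: its centre, half-way up.
- lamp_torch_mid (a point): Small black torch lying down, 22 x 79 mm (long along its y), 22 mm high; a bystander, leave it. Point: its centre, half-way up.
Things that resemble listed ones, but are neither listed nor needed, are in the scene too. What is shaped like the part that bears bottle_mid but purple is not meant.

How it is judged:
By the outcome, as a careful person would: the job done as asked, in the order asked, and still so for the second after the job is handed in, with the robot touching nothing.
It also fails if it takes over 118 s, if anything falls off the work surface, if the arm or the gripper's body presses on something with over 40 N, if the wrist force passes 120 N, or if a joint passes its speed limit or range.

## Working session

There is one attempt and no reset: what is moved stays moved. The work goes in short steps, Python scripts to look and compute and a tool call to move; the robot and the scene stay as the last step left them, time stands still between calls to the robot, and variables do not carry over. Pictures are saved under pics/ and viewed, at most 14 in all, crops included, and the job is handed in when it is done.

Besides the shell and the picture viewer there is one more tool, called after ">>>" in YAML: its name, and indented under it one key for each argument. send_rows: Moves the arm, as the interface text tells. Its arguments: {"type":"object","properties":{"deltas":{"type":"array","items":{"type":"array","items":{"type":"array","items":{"type":"number"}}}},"newtons":{"type":"number"}},"required":["deltas"]}

```bash
ls; mkdir -p pics; python3 - <<'E'
from workcell import env
import cv2
for n in("scene","top"):
    im=env.grab_frame(n); cv2.imwrite(f"pics/{n}0.png",im[:,:,::-1]); m=env.camera_model(n); print(n,m)
print(env.get_state())
E
```

```text
pics
scene {'fx': 598.7271503030048, 'fy': 598.7271503030048, 'cx': 316.4205932131501, 'cy': 244.95520882173312, 'camera_from_world': array([[-0.84996611, -0.52661164,  0.01542064,  0.52209436],
       [ 0.41191807, -0.64602955,  0.64262689, -0.11139593],
       [-0.32845261,  0.55256312,  0.76602408, -1.28261032],
       [ 0.        ,  0.        ,  0.        ,  1.        ]])}
top {'fx': 438.52999082278063, 'fy': 438.52999082278063, 'cx': 319.6205514235119, 'cy': 241.36555715761492, 'camera_from_world': array([[ 0.01790974, -0.99982789,  0.00484121,  0.17624507],
       [ 0.98625989,  0.01846159,  0.16416636, -0.49862577],
       [-0.16422748,  0.00183452,  0.98642079, -0.93802132],
       [ 0.        ,  0.        ,  0.        ,  1.        ]])}
{'t': 0.1, 'joint_positions': array([-1.19499554e+00,  3.20197901e-01,  1.56555572e+00, -1.99982952e-06,
        1.25740136e+00, -2.00006668e-02]), 'qvel': array([ 0.00013746, -0.00024127, -0.0022547 , -0.00014365,  0.00068904,
       -0.00055724]), 'tau': array([ 1.16419696e-04, -4.13333952e+01, -2.32509416e+01,  7.27504562e-02,
        4.21825703e-02, -5.27716008e-05]), 'eef_pos': array([ 0.22153486, -0.53015293,  0.23522211]), 'ee_rot': array([ 9.80481119e-01,  1.96611710e-01, -1.39173896e-04, -7.68670747e-04]), 'ft_force': array([-0.95465054,  0.42695108,  0.413357  ]), 'wrist_torque': array([-0.02774888,  0.04435879,  0.01649855]), 'grip_force': 0.0, 'grip_width': 0.09125446870093187}
```

View pics/scene0.png

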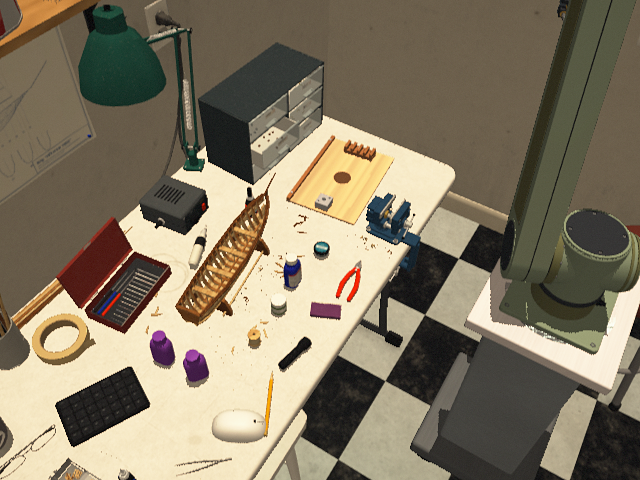

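View pics/top0.png

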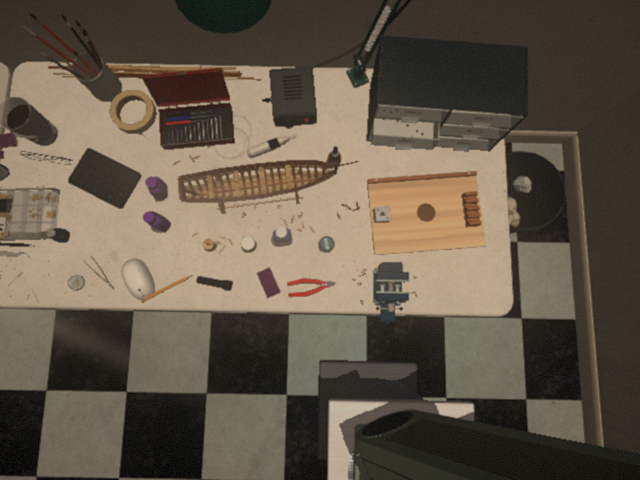

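Scene view: flat teal pot (321,248), white-lidded paint pot (278,305), blue bottle (292,270), spool (254,337), purple sander (326,310), cutters (350,285), torch (295,352). Possible mix-ups are the purple bottles (161,347) and (196,365), the tape roll (60,338) for the spool, and the mouse or glue tube (200,245). In the top view the rest is on the right (471,209), the steel block on the left (382,214) and the cork at (426,212).

```bash
cat > h.py <<'E'
import numpy as np, cv2
from scipy.spatial.transform import Rotation as Rn
from workcell import env
def ray(m,u,v):
    T=m["camera_from_world"];R=T[:3,:3];c=-R.T@T[:3,3]
    d=R.T@np.array([(u-m["cx"])/m["fx"],-(v-m["cy"])/m["fy"],-1.]);return c,d
def plane(m,u,v,z):
    c,d=ray(m,u,v);return c+d*(z-c[2])/d[2]
def proj(m,p):
    q=m["camera_from_world"]@np.r_[p,1.];return m["cx"]-m["fx"]*q[0]/q[2],m["cy"]+m["fy"]*q[1]/q[2]
def go(p,yaw,s=None):
    """delta (mm, deg) in tool axes from measured pose to world TCP p, tool-x yaw in deg, pointing down"""
    s=s or env.get_state();R0=Rn.from_quat(s["ee_rot"])
    R1=Rn.from_euler('z',yaw,degrees=True)*Rn.from_quat([1,0,0,0])
    d=R0.inv().apply(np.array(p)-s["eef_pos"]);r=(R0.inv()*R1).as_rotvec(degrees=True)
    return np.round(d,4),np.round(r,2)
def look(name,fn=None,box=None,k=1):
    m=env.camera_model(name);im=env.grab_frame(name)[:,:,::-1].copy()
    if fn:
        o=im if box is None else im[box[1]:box[3],box[0]:box[2]]
        cv2.imwrite("pics/"+fn,cv2.resize(o,None,fx=k,fy=k,interpolation=cv2.INTER_CUBIC))
    return m,im
E
python3 - <<'E'
from h import *
m=env.camera_model("top");s=env.camera_model("scene")
for n,u,v,z in[("cork",426,212,.006),("block",382,214,.024),("rest",471,209,.026),("flat",326,243,.021),("paint",248,243.5,.038),("bottlecap",282,230,.081),("spool",209,244,.029),("sander",268,283,.01),("cutters",311,288,.013),("torch",214,283,.022),("tFL",374,253,.006),("tFR",485,246,.006),("tBL",369,178,.02),("tBR",479,172,.02),("vice",392,290,.085)]:
    p=plane(m,u,v,z);print(n,np.round(p,3),np.round(proj(s,p)))
w=env.camera_model("wrist");T=w["camera_from_world"];print(w,"cam in world",-T[:3,:3].T@T[:3,3])
im=cv2.imread("pics/scene0.png")[220:370,190:390];cv2.imwrite("pics/crop1.png",cv2.resize(im,None,fx=4,fy=4,interpolation=cv2.INTER_CUBIC))
E
```

```text
cork [ 0.575 -0.062  0.006] [343. 177.]
block [0.564 0.043 0.024] [325. 199.]
rest [ 0.58  -0.161  0.026] [361. 149.]
flat [0.495 0.171 0.021] [322. 247.]
paint [0.488 0.345 0.038] [280. 298.]
bottlecap [0.512 0.267 0.081] [291. 255.]
spool [0.487 0.435 0.029] [256. 333.]
sander [0.403 0.301 0.01 ] [327. 309.]
cutters [0.393 0.203 0.013] [354. 278.]
torch [0.4   0.42  0.022] [297. 350.]
tFL [0.476 0.06  0.006] [353. 224.]
tFR [ 0.497 -0.197  0.006] [395. 158.]
tBL [0.651 0.073 0.02 ] [288. 194.]
tBR [ 0.671 -0.186  0.02 ] [335. 133.]
vice [0.388 0.032 0.085] [396. 208.]
{'fx': 336.4235488904355, 'fy': 336.4235488904355, 'cx': 324.2862796562606, 'cy': 240.77842055475642, 'camera_from_world': array([[ 0.38630968, -0.92236425, -0.00300444, -0.57245457],
       [ 0.88975204,  0.37350546, -0.26236421,  0.02980829],
       [ 0.24311754,  0.09868063,  0.96496425, -0.39108443],
       [ 0.        ,  0.        ,  0.        ,  1.        ]])} cam in world [ 0.28970224 -0.50055273  0.38348321]
```

View pics/crop1.png

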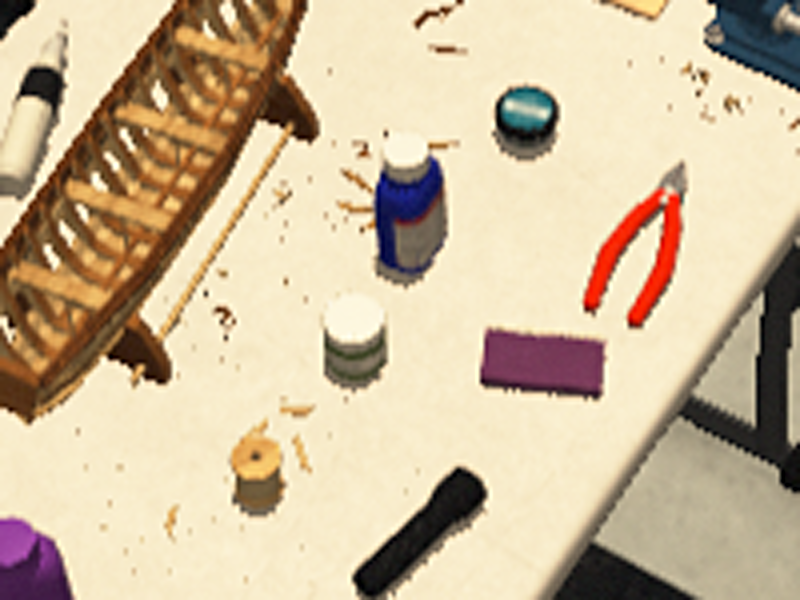

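The crop confirms the choices: teal-lidded flat pot, white-lidded paint pot, blue bottle with white cap, spool and purple sander. First I go above the tray and look.

```bash
python3 -c "
from h import *
print(go([.50,-.05,.25],0))"
```

```text
(array([ 0.4421, -0.3357, -0.0142]), array([-9.000e-02,  2.000e-02,  2.268e+01]))
```

>>> send_rows:
  deltas:
    - [[0.044,-0.033,-0.014,0,0,7,0.091],[0.088,-0.067,-0.014,0,0,15,0.091],[0.132,-0.1,-0.014,0,0,22.7,0.091],[0.176,-0.134,-0.014,0,0,22.7,0.091],[0.22,-0.168,-0.014,0,0,22.7,0.091],[0.264,-0.201,-0.014,0,0,22.7,0.091],[0.308,-0.235,-0.014,0,0,22.7,0.091],[0.352,-0.268,-0.014,0,0,22.7,0.091],[0.4,-0.302,-0.014,0,0,22.7,0.091],[0.442,-0.336,-0.014,0,0,22.7,0.091]]

```text
t: 1.1
eef_pos: [0.4721, -0.0978, 0.2498]
ee_rot: [1.0, -0.0, -0.0, 0.0]
ft_force: [1.4, -0.3, -0.2]
grip_width: 0.0909
grip_force: 0.0
```

```bash
python3 -c "
from h import *
print(env.get_state()['eef_pos'],env.get_state()['qvel'].max())
look('wrist','w1.png')
print(go([.45,.22,.25],0))"
```

```text
[ 0.47213388 -0.09775972  0.24979457] 1.0167765111695861
(array([-0.0243, -0.3116,  0.0015]), array([-0.34, -0.19,  0.26]))
```

View pics/w1.png

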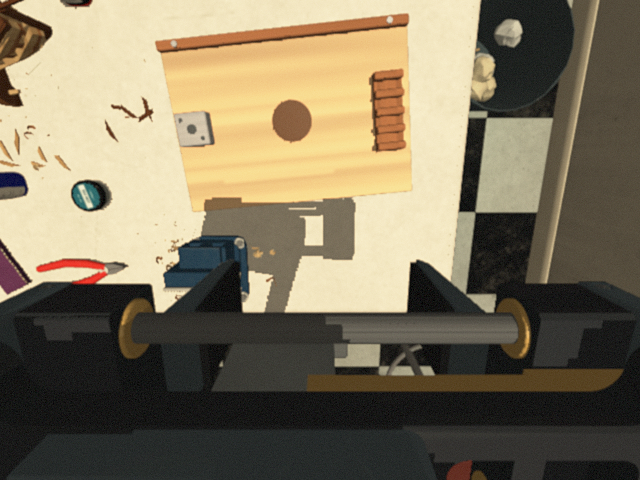

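The wrist picture shows cork (292,120), steel block (194,129), rest (388,110) and tray front corners (190,210) and (411,190). I'll measure the tray from a fresh frame.

```bash
cat >> h.py <<'E'
def blob(mask,near):
    """contour of mask blob nearest to pixel"""
    cs,_=cv2.findContours(mask.astype(np.uint8),cv2.RETR_EXTERNAL,cv2.CHAIN_APPROX_NONE)
    cs=[c for c in cs if cv2.contourArea(c)>30]
    return min(cs,key=lambda c:np.hypot(*(np.array(cv2.minEnclosingCircle(c)[0])-near)))
E
cat > tray.py <<'E'
from h import *
m,im=look('wrist','w2.png')
hsv=cv2.cvtColor(im,cv2.COLOR_BGR2HSV).astype(int);H,S,V=hsv[...,0],hsv[...,1],hsv[...,2]
g=proj(m,[.575,-.062,.006]);print('guess',g)
c=blob((V<140)&(S>60),g);(u,v),ax,_=cv2.fitEllipse(c);print('cork',u,v,ax,plane(m,u,v,.006))
w=(H>12)&(H<28)&(S>75)&(V>170);c=blob(cv2.morphologyEx(w.astype(np.uint8),cv2.MORPH_OPEN,np.ones((5,5))),g)
h=cv2.convexHull(c);a=cv2.approxPolyDP(h,8,True)[:,0];print(cv2.contourArea(h))
for q in a: print(q,plane(m,*q,.006))
E
python3 tray.py
```

```text
guess (np.float64(301.02287849259704), np.float64(125.77860755709841))
cork 298.6202087402344 124.48829650878906 (35.774375915527344, 38.48354721069336) [ 0.57633983 -0.05936017  0.006     ]
37781.0
[415  32] [ 0.66741723 -0.18093363  0.006     ]
[416 195] [ 0.49933627 -0.19473891  0.006     ]
[200 214] [0.47523794 0.05907738 0.006     ]
[170  57] [0.64322331 0.07556599 0.006     ]
```

Tray centre is about (0.5765,-0.0595), yaw 5.3°. Next I go over the loose things and look once at all of them.

>>> send_rows:
  deltas:
    - [[-0.012,-0.04,0,0,0,0,0.091],[-0.025,-0.08,0,0,0,0,0.091],[-0.037,-0.12,0,0,0,0,0.091],[-0.05,-0.16,0,0,0,0,0.091],[-0.062,-0.2,0,0,0,0,0.091],[-0.075,-0.24,0,0,0,0,0.091],[-0.09,-0.28,0,0,0,0,0.091],[-0.1,-0.32,0,0,0,0,0.091],[-0.1,-0.32,0,0,0,0,0.091],[-0.1,-0.32,0,0,0,0,0.091]]

```text
t: 2.2
eef_pos: [0.3714, 0.22, 0.2496]
ee_rot: [1.0, 0.001, -0.0, 0.001]
ft_force: [-0.2, -1.1, -1.2]
grip_width: 0.0907
grip_force: 0.0
```

```bash
python3 -c "
from h import *
import pickle
print(np.abs(env.get_state()['qvel']).max())
m,im=look('wrist','w3.png');pickle.dump(m,open('w3.pkl','wb'))
for n,p in dict(flat=[.495,.171,.021],paint=[.488,.345,.038],bott=[.512,.267,.081],spool=[.487,.435,.029],sander=[.403,.301,.01]).items(): print(n,np.round(proj(m,p)))"
```

```text
0.03792682888633891
flat [373. 100.]
paint [201. 104.]
bott [271.  68.]
spool [116. 106.]
sander [255. 187.]
```

View pics/w3.png

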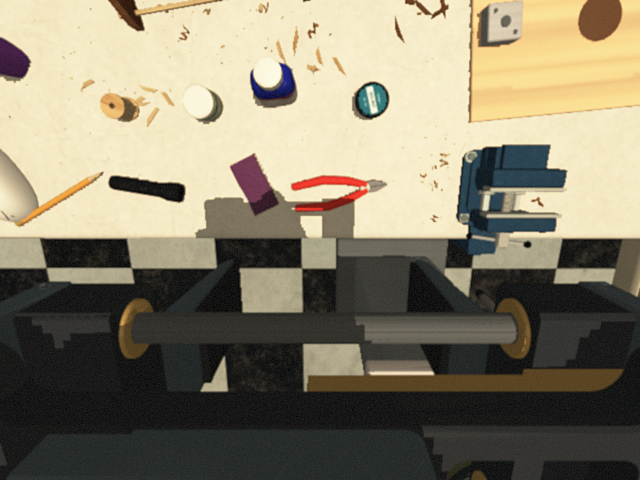

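All the objects are in view: flat pot (372,100), bottle cap (268,73), paint pot (200,101), spool (118,106), sander (254,184), cutters (335,190). Next I segment them.

```bash
cat > obj.py <<'E'
from h import *
import pickle
m=pickle.load(open('w3.pkl','rb'));im=cv2.imread('pics/w3.png')
hsv=cv2.cvtColor(im,cv2.COLOR_BGR2HSV).astype(int);H,S,V=hsv[...,0],hsv[...,1],hsv[...,2]
c=blob((H>75)&(H<100)&(S>60),(372,100));e=cv2.fitEllipse(c);print('flat',e,plane(m,*e[0],.021))
c=blob((H>108)&(H<128)&(S>130)&(V>40),(272,83));r=cv2.minAreaRect(c);print('bottle body',r);
w=blob((S<60)&(V>215),(268,73));e=cv2.fitEllipse(w);print('cap',e,plane(m,*e[0],.081))
w=blob((S<60)&(V>190),(200,101));e=cv2.fitEllipse(w);print('paint',e,plane(m,*e[0],.038))
w=blob((H>8)&(H<22)&(S>90),(118,106));e=cv2.fitEllipse(w);print('spool',e,plane(m,*e[0],.029))
w=blob((H>140)&(H<172)&(S>60),(254,184));b=cv2.boxPoints(cv2.minAreaRect(w));P=np.array([plane(m,*q,.009)[:2] for q in b]);print('sander',P.mean(0),P)
w=blob(((H<6)|(H>174))&(S>150),(335,190));b=cv2.boxPoints(cv2.minAreaRect(w));print('cutters',[plane(m,*q,.01)[:2].round(3) for q in b])
for q in[(458,150),(567,250),(551,146)]: print('vice',plane(m,*q,.06))
E
python3 obj.py
```

```text
flat ((371.9391174316406, 99.18549346923828), (29.334253311157227, 31.81325340270996), 12.889901161193848) [0.49535165 0.17212981 0.021     ]
bottle body ((272.550048828125, 83.14999389648438), (30.990318298339844, 40.793373107910156), 71.56505584716797)
cap ((277.44183349609375, 120.14095306396484), (250.563720703125, 690.2577514648438), 92.89593505859375) [0.46987742 0.26332409 0.081     ]
paint ((147.02748107910156, 3.2709970474243164), (6.980647563934326, 64.45608520507812), 85.62470245361328) [0.57552229 0.38670842 0.038     ]
spool ((121.38032531738281, 106.1918716430664), (25.448457717895508, 47.31935119628906), 94.58452606201172) [0.4870454  0.42964494 0.029     ]
sander [0.40519305 0.30216959] [[0.42598469 0.32817656]
 [0.43893839 0.3017524 ]
 [0.38490231 0.27578023]
 [0.37094683 0.30296919]]
cutters [array([0.414, 0.259]), array([0.418, 0.175]), array([0.405, 0.174]), array([0.401, 0.259])]
vice [0.44456786 0.09201029 0.06      ]
vice [ 0.34362275 -0.0330891   0.06      ]
vice [0.44850253 0.00255564 0.06      ]
```

>>> send_rows:
  deltas:
    - [[0.03,0.012,0.03,0,0,-5,0.06],[0.06,0.024,0.06,0,0,-12,0.06],[0.09,0.036,0.09,0,0,-20,0.06],[0.124,0.048,0.12,0,0,-20,0.06],[0.124,0.048,0.145,0,0,-20,0.06],[0.124,0.048,0.17,0,0,-20,0.06],[0.124,0.048,0.195,0,0,-20,0.06],[0.124,0.048,0.222,0,0,-20,0.06],[0.124,0.048,0.222,0,0,-20,0.06],[0.124,0.048,0.222,0,0,-20,0.06]]

```text
t: 3.25
eef_pos: [0.4961, 0.1708, 0.0281]
ee_rot: [0.985, 0.172, -0.0, 0.0]
ft_force: [-0.1, -0.3, 0.0]
grip_width: 0.06
grip_force: 0.0
```

>>> send_rows:
  deltas:
    - [[0,0,0,0,0,0,0.028],[0,0,0,0,0,0,0.028],[0,0,0,0,0,0,0.028],[0,0,0,0,0,0,0.028],[0,0,0,0,0,0,0.028],[0,0,0,0,0,0,0.028],[0,0,-0.02,0,0,0,0.028],[0,0,-0.05,0,0,0,0.028],[0,0,-0.09,0,0,0,0.028],[0,0,-0.12,0,0,0,0.028]]
  newtons: 15

```text
t: 4.25
eef_pos: [0.4959, 0.1725, 0.1498]
ee_rot: [0.985, 0.174, 0.001, -0.0]
ft_force: [0.5, -0.4, -0.0]
grip_width: 0.034
grip_force: 15.0
```

```bash
python3 -c "
from h import *
print(go([.5765,-.0595,.12],5.3))"
```

```text
(array([-0.0036,  0.2456,  0.0298]), array([-0.02, -0.08, 14.69]))
```

>>> send_rows:
  deltas:
    - [[0,0.04,0,0,0,4,0.028],[0,0.08,0,0,0,9,0.028],[-0.002,0.12,0,0,0,14.7,0.028],[-0.003,0.16,0,0,0,14.7,0.028],[-0.0036,0.2,0,0,0,14.7,0.028],[-0.0036,0.2456,0,0,0,14.7,0.028],[-0.0036,0.2456,0.03,0,0,14.7,0.028],[-0.0036,0.2456,0.06,0,0,14.7,0.028],[-0.0036,0.2456,0.09,0,0,14.7,0.028],[-0.0036,0.2456,0.095,0,0,14.7,0.028]]

```text
t: 5.25
eef_pos: [0.5733, -0.0595, 0.0494]
ee_rot: [0.999, 0.046, -0.004, -0.001]
ft_force: [-0.5, -0.1, 0.2]
grip_width: 0.0343
grip_force: 15.0
```

```bash
python3 -c "
from h import *
print(env.get_state()['eef_pos']);print(go([.5765,-.0595,.0345],5.3))"
```

```text
[ 0.57331184 -0.05948674  0.04939087]
(array([0.0033, 0.0003, 0.0149]), array([-0.1 ,  0.45, -0.03]))
```

```bash
cat >> h.py <<'E'
def settle(n=5):
    for _ in range(n): env.grab_frame("top")
    s=env.get_state();print(s["eef_pos"].round(4),s["grip_width"].round(4),np.abs(s["qvel"]).max().round(3));return s
E
python3 -c "
from h import *
settle(4);print(go([.5765,-.0595,.0345],5.3))"
```

```text
Traceback (most recent call last):
  File "h.py", line 30, in settle
    s=env.get_state();print(s["eef_pos"].round(4),s["grip_width"].round(4),np.abs(s["qvel"]).max().round(3));return s
                                                  ^^^^^^^^^^^^^^^^^^^^^
AttributeError: 'float' object has no attribute 'round'
```

```bash
sed -i 's/s\["grip_width"\].round(4)/round(s["grip_width"],4)/' h.py
python3 -c "
from h import *
settle(1);print(go([.5765,-.0595,.0345],5.3))"
```

```text
[ 0.5775 -0.0598  0.0546] 0.0342 0.007
(array([-0.001 , -0.0004,  0.0201]), array([ 0.04, -0.18, -0.01]))
```

>>> send_rows:
  deltas:
    - [[-0.001,0,0.01,0,0,0,0.028],[-0.001,0,0.018,0,0,0,0.028],[-0.001,0,0.0202,0,0,0,0.028],[-0.001,0,0.0205,0,0,0,0.028],[-0.001,0,0.0205,0,0,0,0.05],[-0.001,0,0.0205,0,0,0,0.055],[-0.001,0,0.0205,0,0,0,0.055],[-0.001,0,-0.02,0,0,0,0.055],[-0.001,0,-0.06,0,0,0,0.055],[-0.05,0,-0.1,0,0,0,0.055]]

```text
t: 6.5
eef_pos: [0.541, -0.0637, 0.1465]
ee_rot: [0.999, 0.046, 0.003, 0.001]
ft_force: [0.1, -0.4, 1.4]
grip_width: 0.055
grip_force: 0.0
```

```bash
cat > chk.py <<'E'
from h import *
import sys
settle(4)
m,im=look('wrist',sys.argv[1]);hsv=cv2.cvtColor(im,cv2.COLOR_BGR2HSV).astype(int);H,S,V=hsv[...,0],hsv[...,1],hsv[...,2]
g=proj(m,[.5765,-.0595,.027]);c=blob((H>75)&(H<100)&(S>60),g);e=cv2.fitEllipse(c);print(g,e,plane(m,*e[0],.027))
E
python3 chk.py w4.png
```

```text
[ 0.5366 -0.0636  0.145 ] 0.0548 0.044
(np.float64(325.861960117545), np.float64(193.67988070388276)) ((323.921142578125, 196.61358642578125), (38.425838470458984, 38.70507049560547), 70.29676818847656) [ 0.574048   -0.05818642  0.027     ]
```

View pics/w4.png

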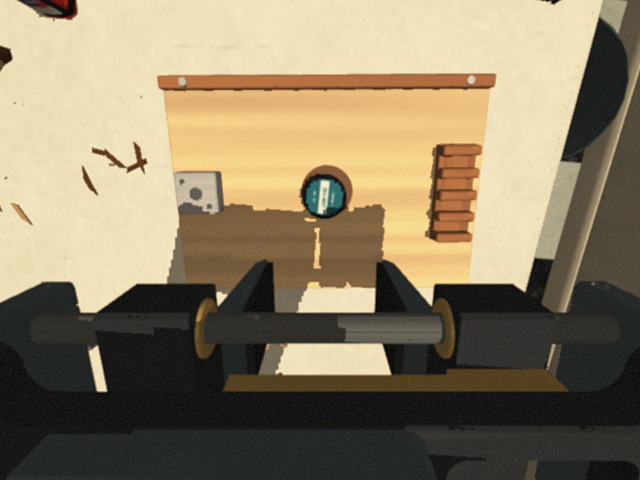

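The flat pot stands on the cork at (323,196), within about 2.5 mm of the centre. Now the paint pot, with pixels from w3: lid (200,101), spool top (113,105), cap (267,73).

```bash
cat > o2.py <<'E'
from h import *
import pickle
m=pickle.load(open('w3.pkl','rb'));im=cv2.imread('pics/w3.png')
g=cv2.cvtColor(im,cv2.COLOR_BGR2GRAY)
print('paint',plane(m,200,100,.038),'spool',plane(m,113,105,.029),'cap',plane(m,267,72,.081),'bottle shoulder blob',plane(m,272.5,83,.06),plane(m,272.5,83,.035))
# bottle body orientation: footprint long axis in world
hsv=cv2.cvtColor(im,cv2.COLOR_BGR2HSV).astype(int);H,S,V=hsv[...,0],hsv[...,1],hsv[...,2]
c=blob((H>108)&(H<128)&(S>130)&(V>40),(272,83));b=cv2.boxPoints(cv2.minAreaRect(c));print(b,[plane(m,*q,.06)[:2].round(3) for q in b])
print(go([.488,.345,.13],0))
o=np.vstack([cv2.resize(im[55:135,160:310],None,fx=4,fy=4,interpolation=cv2.INTER_CUBIC)]);cv2.imwrite('pics/c2.png',o)
E
python3 o2.py
```

```text
paint [0.49196151 0.34541405 0.038     ] spool [0.48816703 0.43804774 0.029     ] cap [0.50888562 0.27094621 0.081     ] bottle shoulder blob [0.50385504 0.2695425  0.06      ] [0.50818654 0.27309773 0.035     ]
[[248.30006   74.899994]
 [287.00006   62.      ]
 [296.80005   91.399994]
 [258.10004  104.29999 ]] [array([0.511, 0.291]), array([0.521, 0.256]), array([0.497, 0.247]), array([0.485, 0.284])]
(array([-0.0109, -0.4112,  0.0141]), array([-0.  ,  0.01,  5.27]))
```

View pics/c2.png

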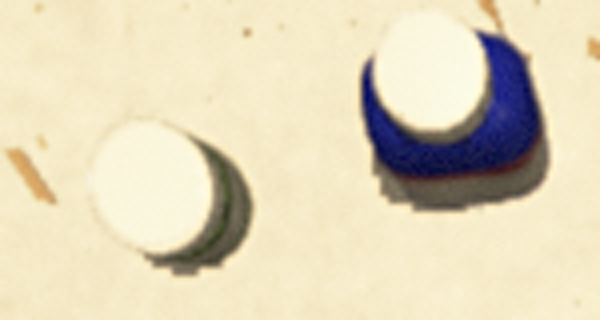

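>>> send_rows:
  deltas:
    - [[-0.001,-0.045,-0.01,0,0,7,0.06],[-0.002,-0.09,-0.01,0,0,15,0.06],[-0.003,-0.135,-0.01,0,0,22,0.06],[-0.004,-0.18,-0.01,0,0,30,0.06],[-0.005,-0.225,-0.01,0,0,30,0.06],[-0.006,-0.27,-0.01,0,0,30,0.06],[-0.007,-0.315,-0.01,0,0,30,0.06],[-0.008,-0.36,0,0,0,30,0.06],[-0.008,-0.39,0.01,0,0,30,0.06],[-0.008,-0.413,0.02,0,0,30,0.06]]

```text
t: 7.75
eef_pos: [0.494, 0.3432, 0.1218]
ee_rot: [0.979, -0.206, -0.006, -0.005]
ft_force: [-0.3, -0.1, 0.3]
grip_width: 0.0597
grip_force: 0.0
```

```bash
python3 -c "
from h import *
settle();print(go([.4905,.347,.034],-25))
m,im=look('wrist','w5.png');print(proj(m,[.4905,.347,.038]))"
```

```text
[0.4951 0.3392 0.1237] 0.0597 0.018
(array([-0.0063, -0.0046,  0.0898]), array([-0.36,  0.71,  0.92]))
(np.float64(319.6961844991906), np.float64(261.44873808670076))
```

View pics/w5.png

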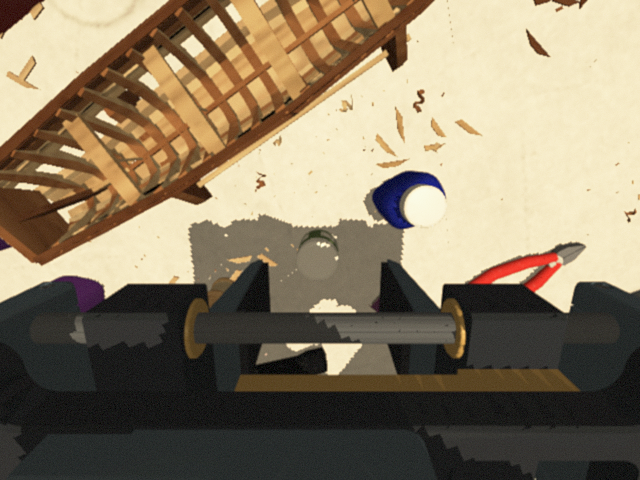

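The paint pot lid is at (318,257) between the fingers, close to the prediction. The bottle at (410,200) is clear.

>>> send_rows:
  deltas:
    - [[-0.004,-0.0046,0.0,-0.3,0.7,1,0.06],[-0.004,-0.0046,0.02,-0.3,0.7,1,0.06],[-0.004,-0.0046,0.045,-0.3,0.7,1,0.06],[-0.004,-0.0046,0.07,-0.3,0.7,1,0.06],[-0.004,-0.0046,0.085,-0.3,0.7,1,0.06],[-0.004,-0.0046,0.09,-0.3,0.7,1,0.06],[-0.004,-0.0046,0.09,-0.3,0.7,1,0.06],[-0.004,-0.0046,0.09,-0.3,0.7,1,0.06],[-0.004,-0.0046,0.09,-0.3,0.7,1,0.045],[-0.004,-0.0046,0.09,-0.3,0.7,1,0.035]]

```text
t: 9.05
eef_pos: [0.4963, 0.3421, 0.0352]
ee_rot: [0.977, -0.211, -0.004, -0.008]
ft_force: [-0.5, -0.1, 0.8]
grip_width: 0.0468
grip_force: 0.0
```

>>> send_rows:
  deltas:
    - [[0,0,0,0,0,0,0.026],[0,0,0,0,0,0,0.026],[0,0,0,0,0,0,0.026],[0,0,0,0,0,0,0.026],[0,0,-0.02,0,0,0,0.026],[0,0,-0.05,0,0,0,0.026],[0,0,-0.09,0,0,0,0.026],[0,0,-0.12,0,0,0,0.026],[0,0,-0.12,0,0,0,0.026],[0,0,-0.12,0,0,0,0.026]]
  newtons: 15

```text
t: 10.05
eef_pos: [0.4967, 0.3394, 0.1542]
ee_rot: [0.978, -0.211, -0.005, -0.007]
ft_force: [0.2, -0.4, -0.8]
grip_width: 0.0311
grip_force: 15.0
```

```bash
python3 -c "
from h import *
s=settle(2);print(s['grip_force'],s['ft_force'],go([.574,-.0585,.15],5.3))"
```

```text
[0.4959 0.339  0.1524] 0.0308 0.01
14.985924237480504 [-0.11545858 -0.17192226 -1.20112622] (array([ 0.2349,  0.33  , -0.004 ]), array([ -0.72,   0.72, -29.63]))
```

```bash
python3 -c "
from h import *
m,im=look('wrist','w6.png',(220,200,420,320),4)
s=env.get_state();R=Rn.from_quat(s['ee_rot'])
for a in(0,-.005,-.01): print(a,proj(m,s['eef_pos']+R.apply([a,0,-.004])))"
```

```text
0 (np.float64(326.56617729085093), np.float64(310.0484283426549))
-0.005 (np.float64(326.5380558043158), np.float64(319.6207761090943))
-0.01 (np.float64(326.5103938544685), np.float64(329.03670095739005))
```

View pics/w6.png

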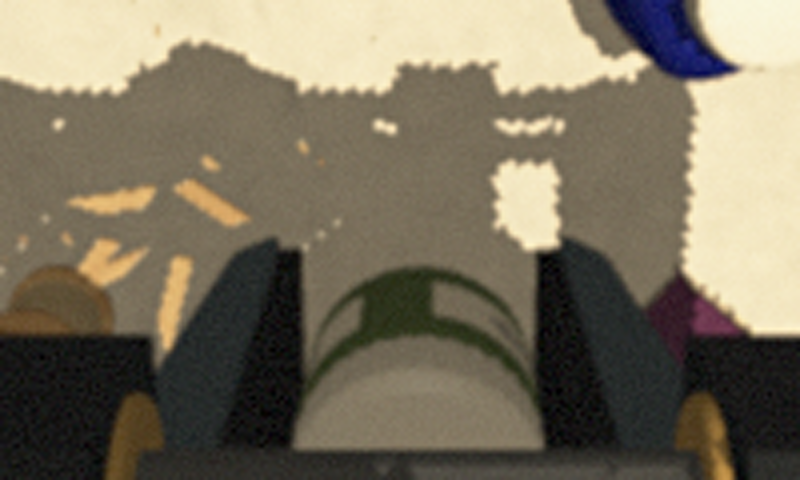

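The pot sits about 6 mm back along tool x in the grip: its top edge is at row 292, where 280 would mean centred. I'll compensate for that.

```bash
python3 -c "
from h import *
print(go([.580,-.058,.15],5.3))"
```

```text
(array([ 0.2402,  0.3271, -0.0042]), array([ -0.71,   0.73, -29.63]))
```

>>> send_rows:
  deltas:
    - [[0.02,0.028,-0.005,0,0,-7,0.026],[0.047,0.064,-0.005,0,0,-15,0.026],[0.074,0.1,-0.005,0,0,-22,0.026],[0.101,0.137,-0.005,0,0,-29.6,0.026],[0.128,0.174,-0.005,0,0,-29.6,0.026],[0.155,0.211,-0.005,0,0,-29.6,0.026],[0.182,0.248,-0.005,0,0,-29.6,0.026],[0.209,0.285,-0.005,0,0,-29.6,0.026],[0.23,0.314,-0.005,0,0,-29.6,0.026],[0.2402,0.327,-0.005,0,0,-29.6,0.026]]

```text
t: 11.2
eef_pos: [0.5807, -0.0602, 0.1505]
ee_rot: [0.999, 0.045, -0.005, -0.008]
ft_force: [-0.6, 0.6, -0.4]
grip_width: 0.0308
grip_force: 15.0
```

```bash
python3 -c "
from h import *
s=settle(6);print(s['ee_rot'],go([.580,-.058,.0625],5.3))"
```

```text
[ 0.5806 -0.0557  0.1517] 0.0311 0.006
[ 0.99886069  0.04677937 -0.00380446 -0.00863358] (array([-0.0002,  0.0038,  0.0892]), array([-1.01,  0.39,  0.06]))
```

>>> send_rows:
  deltas:
    - [[0,0.0035,0.01,0,0,0,0.026],[0,0.0035,0.03,0,0,0,0.026],[0,0.0035,0.05,0,0,0,0.026],[0,0.0035,0.07,0,0,0,0.026],[0,0.0035,0.076,0,0,0,0.026],[0,0.0035,0.08,0,0,0,0.026],[0,0.0035,0.08,0,0,0,0.026],[0,0.0035,0.08,0,0,0,0.026],[0,0.0035,0.08,0,0,0,0.026],[0,0.0035,0.08,0,0,0,0.026]]

```text
t: 12.5
eef_pos: [0.5812, -0.0596, 0.0728]
ee_rot: [0.999, 0.046, -0.003, -0.008]
ft_force: [-0.5, -0.5, -1.1]
grip_width: 0.0308
grip_force: 15.0
```

```bash
python3 -c "
from h import *
s=settle(3);print(go([.580,-.058,.0625],5.3))
look('scene','s2.png',(300,140,390,215),8)"
```

```text
[ 0.5809 -0.0596  0.0724] 0.031 0.003
(array([-0.0007, -0.0015,  0.0099]), array([-0.95,  0.3 , -0.03]))
```

View pics/s2.png

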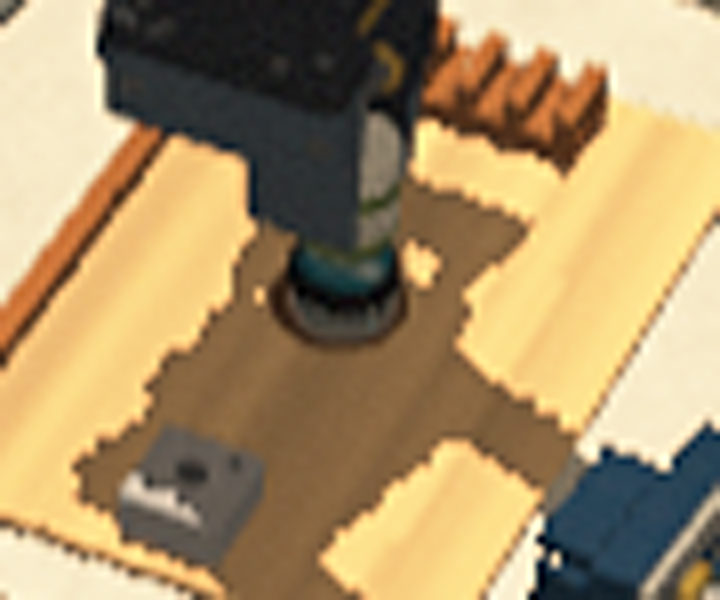

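The scene crop shows the paint pot right above the flat pot, (345,200) over (345,300). Lower it the rest of the way and release.

>>> send_rows:
  deltas:
    - [[-0.0005,-0.001,0.004,0,0,0,0.026],[-0.0005,-0.001,0.008,0,0,0,0.026],[-0.0005,-0.001,0.0098,0,0,0,0.026],[-0.0005,-0.001,0.01,0,0,0,0.026],[-0.0005,-0.001,0.01,0,0,0,0.026],[-0.0005,-0.001,0.01,0,0,0,0.036],[-0.0005,-0.001,0.01,0,0,0,0.046],[-0.0005,-0.001,0.01,0,0,0,0.05],[-0.0005,-0.001,0.01,0,0,0,0.05],[-0.0005,-0.001,-0.02,0,0,0,0.05]]

```text
t: 13.7
eef_pos: [0.5775, -0.0585, 0.089]
ee_rot: [0.999, 0.046, -0.008, -0.009]
ft_force: [0.2, -0.1, 0.2]
grip_width: 0.0503
grip_force: 0.0
```

>>> send_rows:
  deltas:
    - [[0,0,-0.03,0,0,0,0.06],[0,0,-0.06,0,0,0,0.06],[-0.03,0,-0.07,0,0,0,0.06],[-0.06,0,-0.07,0,0,0,0.06],[-0.06,-0.02,-0.07,0,0,0,0.06],[-0.06,-0.02,-0.07,0,0,0,0.06],[-0.06,-0.02,-0.07,0,0,0,0.06],[-0.06,-0.02,-0.07,0,0,0,0.06],[-0.06,-0.02,-0.07,0,0,0,0.06],[-0.06,-0.02,-0.07,0,0,0,0.06]]

```text
t: 14.7
eef_pos: [0.5195, -0.0459, 0.1625]
ee_rot: [0.999, 0.046, -0.003, -0.008]
ft_force: [-0.5, -0.1, 0.5]
grip_width: 0.0599
grip_force: 0.0
```

```bash
python3 -c "
from h import *
s=settle(1);m,im=look('wrist','w7.png')
sm,si=look('scene')
a=im[130:280,200:440];b=si[135:215,290:400]
o=np.hstack([cv2.resize(a,(400,250)),cv2.resize(b,(344,250))]);cv2.imwrite('pics/v7.png',o)
print('stack top pred',proj(m,[.574,-.0585,.065]),'base',proj(m,[.574,-.0585,.027]))
print(go([.445,.27,.20],0))"
```

```text
[ 0.5195 -0.0459  0.1626] 0.0604 0.003
stack top pred (np.float64(353.22265977856864), np.float64(178.28365315493056)) base (np.float64(350.2662353806934), np.float64(174.16421603593318))
(array([-0.0453, -0.3218, -0.0317]), array([-0.95,  0.39,  5.27]))
```

View pics/v7.png

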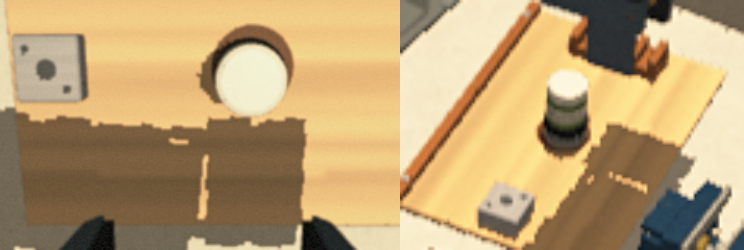

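The stack stands square: the lid is within about 1.5 mm of the flat pot's axis. Next is the bottle; I turn the tool to about yaw 100.

>>> send_rows:
  deltas:
    - [[0,-0.02,-0.02,-0.9,0.4,-8,0.07],[0.001,-0.05,-0.04,-0.9,0.4,-16,0.07],[0.003,-0.08,-0.04,-0.9,0.4,-24,0.07],[0.005,-0.11,-0.04,-0.9,0.4,-32,0.07],[0.007,-0.14,-0.04,-0.9,0.4,-40,0.07],[0.008,-0.17,-0.04,-0.9,0.4,-48,0.07],[0.009,-0.2,-0.04,-0.9,0.4,-56,0.07],[0.01,-0.22,-0.04,-0.9,0.4,-64,0.07],[0.011,-0.24,-0.04,-0.9,0.4,-72,0.07],[0.011,-0.246,-0.04,-0.9,0.4,-80,0.07]]

```text
t: 15.85
eef_pos: [0.5079, 0.2015, 0.2067]
ee_rot: [0.733, 0.68, 0.007, -0.002]
ft_force: [-0.2, -1.0, 0.3]
grip_width: 0.0697
grip_force: 0.0
```

```bash
cat > bot.py <<'E'
from h import *
s=settle(4);print(s['ee_rot'].round(3),go([.508,.20,.2],100))
t=env.camera_model('top');print('cab',plane(t,450,147,.02),plane(t,400,150,.03))
m,im=look('wrist','w8.png')
hsv=cv2.cvtColor(im,cv2.COLOR_BGR2HSV).astype(int);H,S,V=hsv[...,0],hsv[...,1],hsv[...,2]
g=proj(m,[.508,.27,.06]);print(g)
c=blob((H>105)&(H<130)&(S>110)&(V>25),g);r=cv2.minAreaRect(c);b=cv2.boxPoints(r)
P=np.array([plane(m,*q,.055)[:2] for q in b]);print('body',r,P.mean(0),P.round(3).tolist())
w=((S<70)&(V>120)).astype(np.uint8)
x,y=int(g[0]),int(g[1]);im2=im[max(y-70,0):y+70,x-90:x+90];cv2.imwrite('pics/c8.png',cv2.resize(im2,None,fx=4,fy=4,interpolation=cv2.INTER_CUBIC));print(x-90,max(y-70,0))
E
python3 bot.py
```

```text
[0.5079 0.1994 0.2067] 0.07 0.012
[ 0.737  0.676  0.006 -0.001] (array([0.0005, 0.    , 0.0067]), array([  0.45,  -0.56, -14.88]))
cab [ 0.73107808 -0.1193642   0.02      ] [0.71734716 0.00113642 0.03      ]
(np.float64(316.8061230754533), np.float64(157.67932736692754))
body ((317.739501953125, 169.33563232421875), (32.04685592651367, 17.678869247436523), 1.7899105548858643) [0.50784787 0.25996318] [[0.493, 0.254], [0.495, 0.269], [0.523, 0.266], [0.521, 0.251]]
226 87
```

View pics/c8.png

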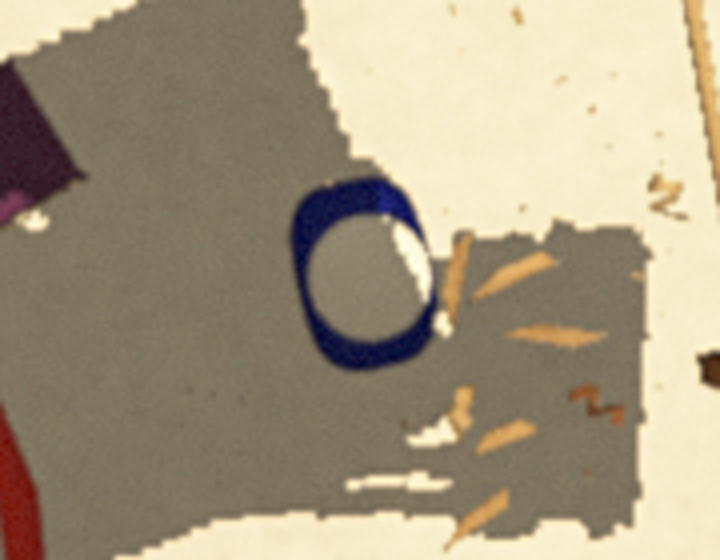

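The bottle body oval is centred at crop (365,274), px (317,155), with its long axis about 10° off vertical in the image. The cap is centred in it.

```bash
python3 -c "
from h import *
m=env.camera_model('wrist')
a,b,c=[plane(m,u,v,.06) for u,v in((312.5,135.5),(317,155.5),(321.5,175.5))]
print(a,b,c,np.degrees(np.arctan2(*(a-c)[[1,0]])), plane(m,317,155.5,.035))
print(go([*b[:2],.05],100))"
```

```text
[0.50607368 0.28809444 0.06      ] [0.5083766 0.2715564 0.06     ] [0.51074759 0.25452947 0.06      ] 97.92743686603917 [0.50801118 0.27144395 0.035     ]
(array([ 0.0704, -0.0067,  0.1575]), array([  0.45,  -0.57, -14.89]))
```

>>> send_rows:
  deltas:
    - [[0.035,-0.003,0,0.4,-0.5,-7,0.065],[0.07,-0.0067,0,0.4,-0.5,-13,0.06],[0.0704,-0.0067,0.02,0.4,-0.5,-13,0.06],[0.0704,-0.0067,0.05,0.4,-0.5,-13,0.06],[0.0704,-0.0067,0.08,0.4,-0.5,-13,0.06],[0.0704,-0.0067,0.11,0.4,-0.5,-13,0.06],[0.0704,-0.0067,0.14,0.4,-0.5,-13,0.06],[0.0704,-0.0067,0.16,0.4,-0.5,-13,0.06],[0.0704,-0.0067,0.1617,0.4,-0.5,-13,0.06],[0.0704,-0.0067,0.1617,0.4,-0.5,-13,0.06]]

```text
t: 17.1
eef_pos: [0.5086, 0.2717, 0.046]
ee_rot: [0.655, 0.756, 0.001, -0.0]
ft_force: [0.0, 0.4, 0.5]
grip_width: 0.0599
grip_force: 0.0
```

>>> send_rows:
  deltas:
    - [[0,0,0,0,0,0,0.045],[0,0,0,0,0,0,0.035],[0,0,0,0,0,0,0.025],[0,0,0,0,0,0,0.022],[0,0,0,0,0,0,0.022],[0,0,0,0,0,0,0.022],[0,0,0,0,0,0,0.022],[0,0,0,0,0,0,0.022],[0,0,0,0,0,0,0.022],[0,0,0,0,0,0,0.022]]
  newtons: 12

```text
t: 18.1
eef_pos: [0.5082, 0.2721, 0.0463]
ee_rot: [0.654, 0.756, 0.001, -0.0]
ft_force: [-1.8, -0.5, 5.3]
grip_width: 0.0306
grip_force: 11.9
```

```bash
python3 -c "
from h import *
s=settle(1);print(s['ee_rot'].round(4),s['grip_force'],s['ft_force'])"
```

```text
[0.5082 0.2721 0.0463] 0.0304 0.001
[ 6.543e-01  7.562e-01  9.000e-04 -2.000e-04] 11.878079655580223 [-1.66986834 -1.10634272  6.19794313]
```

>>> send_rows:
  deltas:
    - [[0,0,-0.01,0,0,0,0.022],[0,0,-0.03,0,0,0,0.022],[0,0,-0.06,0,0,0,0.022],[0,0,-0.09,0,0,0,0.022],[0,0,-0.12,0,0,0,0.022],[0,0,-0.13,0,0,0,0.022],[0,0,-0.13,0,0,0,0.022],[0,0,-0.13,0,0,0,0.022],[0,0,-0.13,0,0,0,0.022],[0,0,-0.13,0,0,0,0.022]]

```text
t: 19.15
eef_pos: [0.5075, 0.2715, 0.1743]
ee_rot: [0.654, 0.756, -0.0, -0.001]
ft_force: [0.1, 0.1, -0.7]
grip_width: 0.0301
grip_force: 11.8
```

```bash
python3 -c "
from h import *
s=settle(1);print(go([.5805,-.1115,.165],95.3))"
```

```text
[0.5077 0.2716 0.1745] 0.03 0.007
(array([-0.3896,  0.017 ,  0.0092]), array([-0.07, -0.04,  2.97]))
```

>>> send_rows:
  deltas:
    - [[-0.03,0.001,0,0,0,1,0.022],[-0.07,0.003,0,0,0,2,0.022],[-0.115,0.005,0,0,0,3,0.022],[-0.16,0.007,0,0,0,3,0.022],[-0.205,0.009,0,0,0,3,0.022],[-0.25,0.011,0,0,0,3,0.022],[-0.295,0.013,0,0,0,3,0.022],[-0.34,0.015,0,0,0,3,0.022],[-0.375,0.017,0,0,0,3,0.022],[-0.3896,0.017,0,0,0,3,0.022]]

```text
t: 20.2
eef_pos: [0.5813, -0.1143, 0.1745]
ee_rot: [0.675, 0.738, 0.0, -0.0]
ft_force: [-0.3, 0.3, -1.1]
grip_width: 0.0297
grip_force: 11.8
```

```bash
python3 -c "
from h import *
s=settle(5);print(go([.5805,-.1115,.053],95.3))"
```

```text
[ 0.5806 -0.1098  0.175 ] 0.0302 0.014
(array([-0.002 , -0.0003,  0.122 ]), array([ 0.01, -0.15,  0.02]))
```

>>> send_rows:
  deltas:
    - [[-0.001,0,0.02,0,0,0,0.022],[-0.001,0,0.05,0,0,0,0.022],[-0.001,0,0.08,0,0,0,0.022],[-0.001,0,0.1,0,0,0,0.022],[-0.001,0,0.112,0,0,0,0.022],[-0.001,0,0.117,0,0,0,0.022],[-0.001,0,0.119,0,0,0,0.022],[-0.001,0,0.12,0,0,0,0.022],[-0.001,0,0.12,0,0,0,0.022],[-0.001,0,0.12,0,0,0,0.022]]

```text
t: 21.45
eef_pos: [0.5817, -0.1122, 0.0561]
ee_rot: [0.674, 0.739, 0.001, 0.0]
ft_force: [-0.7, -1.0, -0.6]
grip_width: 0.03
grip_force: 11.8
```

```bash
python3 -c "
from h import *
s=settle(2);print(s['ft_force'],go([.5805,-.1115,.053],95.3))"
```

```text
[ 0.5815 -0.1122  0.0559] 0.0302 0.003
[ 0.13749497 -0.20705288 -0.44361879] (array([ 0.0008, -0.0009,  0.0029]), array([ 0.12, -0.07, -0.04]))
```

>>> send_rows:
  deltas:
    - [[0.0005,-0.0005,0.002,0,0,0,0.022],[0.0005,-0.0005,0.003,0,0,0,0.022],[0.0005,-0.0005,0.003,0,0,0,0.022],[0.0005,-0.0005,0.003,0,0,0,0.034],[0.0005,-0.0005,0.003,0,0,0,0.042],[0.0005,-0.0005,0.003,0,0,0,0.055],[0.0005,-0.0005,0.003,0,0,0,0.055],[0.0005,-0.0005,-0.03,0,0,0,0.055],[0.0005,-0.0005,-0.07,0,0,0,0.055],[0.0005,-0.0005,-0.12,0,0,0,0.055]]

```text
t: 22.55
eef_pos: [0.5794, -0.1115, 0.175]
ee_rot: [0.674, 0.739, -0.0, -0.002]
ft_force: [1.2, 0.0, -0.6]
grip_width: 0.0553
grip_force: 0.0
```

```bash
cat > vb.py <<'E'
from h import *
s=settle(3)
# bottle check: top and scene views, blue / cap positions by colour
for n in('scene','wrist'):
    m,im=look(n,n+'9.png');hsv=cv2.cvtColor(im,cv2.COLOR_BGR2HSV).astype(int);H,S,V=hsv[...,0],hsv[...,1],hsv[...,2]
    g=proj(m,[.581,-.1115,.04]);print(n,'guess mid',g,'cap',proj(m,[.581,-.1115,.087]))
    c=blob((H>108)&(H<128)&(S>110)&(V>25),g);print('blue',cv2.minAreaRect(c),cv2.boundingRect(c))
print(go([.487,.40,.17],0),go([.487,.37,.17],95))
E
python3 vb.py
```

```text
[ 0.5827 -0.1123  0.1791] 0.055 0.088
scene guess mid (np.float64(351.2829708693589), np.float64(155.1444743000224)) cap (np.float64(352.43326037159443), np.float64(140.6273225786342))
blue ((351.3614196777344, 151.1138458251953), (11.044913291931152, 13.632009506225586), 84.2894058227539) (345, 145, 14, 13)
wrist guess mid (np.float64(323.8357501787816), np.float64(238.53338143272538)) cap (np.float64(324.02810190386964), np.float64(254.69425843766564))
blue ((319.8984375, 231.2394256591797), (36.16083908081055, 40.2473030090332), 65.69544982910156) (308, 210, 34, 47)
(array([ 0.518 , -0.0456,  0.0058]), array([-7.000e-02, -9.000e-02,  9.527e+01])) (array([ 0.4882, -0.0484,  0.0057]), array([ 0.02, -0.1 ,  0.27]))
```

The bottle stands upright at the right place, with its blue blob at the predicted pixels. On to the spool, keeping the same yaw.

>>> send_rows:
  deltas:
    - [[0.03,-0.003,-0.01,0,0,0,0.05],[0.08,-0.008,-0.01,0,0,0,0.05],[0.13,-0.013,-0.01,0,0,0,0.05],[0.18,-0.018,-0.01,0,0,0,0.05],[0.23,-0.023,-0.01,0,0,0,0.05],[0.28,-0.028,0,0,0,0,0.05],[0.33,-0.033,0,0,0,0,0.05],[0.38,-0.038,0,0,0,0,0.05],[0.43,-0.043,0,0,0,0,0.05],[0.478,-0.048,0,0,0,0,0.05]]

```text
t: 23.8
eef_pos: [0.4874, 0.3599, 0.1735]
ee_rot: [0.674, 0.739, -0.001, -0.001]
ft_force: [1.4, 0.2, 0.1]
grip_width: 0.0501
grip_force: 0.0
```

```bash
cat > sp.py <<'E'
from h import *
s=settle(5)
m,im=look('wrist','w10.png')
g=proj(m,[.487,.437,.029]);print(g,'edge px/mm',336*0.001/np.abs((m["camera_from_world"]@[.487,.437,.029,1])[2]))
gr=cv2.medianBlur(cv2.cvtColor(im,cv2.COLOR_BGR2GRAY),3)
hsv=cv2.cvtColor(im,cv2.COLOR_BGR2HSV).astype(int);H,S,V=hsv[...,0],hsv[...,1],hsv[...,2]
mk=cv2.morphologyEx(((H>8)&(H<22)&(S>80)).astype(np.uint8),cv2.MORPH_OPEN,cv2.getStructuringElement(2,(11,11)))
c=blob(mk,g);print(cv2.minEnclosingCircle(c),cv2.contourArea(c))
u,v=cv2.minEnclosingCircle(c)[0];p=plane(m,u,v,.029);print(p,go([p[0],p[1],.03],95))
ci=cv2.HoughCircles(gr,cv2.HOUGH_GRADIENT,1,40,param1=80,param2=12,minRadius=12,maxRadius=24)
print([q.round(0).tolist() for q in ci[0] if np.hypot(*(q[:2]-g))<30])
x,y=map(int,g);cv2.imwrite('pics/c10.png',cv2.resize(im[max(0,y-60):y+60,x-80:x+80],None,fx=4,fy=4));print(x-80,max(0,y-60))
E
python3 sp.py
```

```text
[0.4883 0.3577 0.174 ] 0.0505 0.031
(np.float64(332.1450102433583), np.float64(144.968077835414)) edge px/mm 1.1913939266098814
((334.61083984375, 142.5471649169922), 16.625497817993164) 707.5
[0.48886033 0.43913143 0.029     ] (array([0.0816, 0.0078, 0.1445]), array([-0.08,  0.03,  0.24]))
[[334.0, 142.0, 15.0]]
252 84
```

>>> send_rows:
  deltas:
    - [[0.04,0.004,0.01,0,0,0,0.05],[0.08,0.0075,0.02,0,0,0,0.05],[0.0815,0.0075,0.045,0,0,0,0.05],[0.0815,0.0075,0.075,0,0,0,0.05],[0.0815,0.0075,0.105,0,0,0,0.05],[0.0815,0.0075,0.13,0,0,0,0.05],[0.0815,0.0075,0.142,0,0,0,0.05],[0.0815,0.0075,0.1445,0,0,0,0.05],[0.0815,0.0075,0.1445,0,0,0,0.05],[0.0815,0.0075,0.1445,0,0,0,0.05]]

```text
t: 25.1
eef_pos: [0.4902, 0.441, 0.0331]
ee_rot: [0.674, 0.739, 0.002, -0.0]
ft_force: [-0.8, 0.8, 0.3]
grip_width: 0.0499
grip_force: 0.0
```

>>> send_rows:
  deltas:
    - [[0,0,0,0,0,0,0.04],[0,0,0,0,0,0,0.03],[0,0,0,0,0,0,0.018],[0,0,0,0,0,0,0.018],[0,0,0,0,0,0,0.018],[0,0,0,0,0,0,0.018],[0,0,-0.03,0,0,0,0.018],[0,0,-0.07,0,0,0,0.018],[0,0,-0.11,0,0,0,0.018],[0,0,-0.14,0,0,0,0.018]]
  newtons: 8

```text
t: 26.1
eef_pos: [0.4895, 0.4408, 0.1741]
ee_rot: [0.674, 0.739, 0.002, -0.0]
ft_force: [0.9, -0.1, -0.3]
grip_width: 0.0244
grip_force: 8.0
```

```bash
python3 -c "
from h import *
s=settle(3);print(s['grip_force'],go([.570,-.0075,.17],95.3))"
```

```text
[0.4899 0.4412 0.1739] 0.0243 0.067
7.9997386721152 (array([-0.4542,  0.0385,  0.0021]), array([ 0.29, -0.25, -0.03]))
```

>>> send_rows:
  deltas:
    - [[-0.04,0.0035,0,0,0,0,0.018],[-0.09,0.008,0,0,0,0,0.018],[-0.14,0.012,0,0,0,0,0.018],[-0.19,0.016,0,0,0,0,0.018],[-0.24,0.021,0,0,0,0,0.018],[-0.29,0.025,0,0,0,0,0.018],[-0.34,0.03,0,0,0,0,0.018],[-0.39,0.034,0,0,0,0,0.018],[-0.43,0.038,0,0,0,0,0.018],[-0.452,0.0394,0,0,0,0,0.018]]

```text
t: 27.25
eef_pos: [0.569, -0.0093, 0.1688]
ee_rot: [0.675, 0.738, -0.001, -0.001]
ft_force: [0.2, 0.8, -0.3]
grip_width: 0.0244
grip_force: 8.0
```

```bash
python3 -c "
from h import *
s=settle(6);print(s['grip_force'],go([.5707,-.0052,.0395],95.3))"
```

```text
[ 0.5691 -0.005   0.17  ] 0.0246 0.011
7.999867314683797 (array([-0.0007,  0.0017,  0.1305]), array([-0.06, -0.13,  0.02]))
```

>>> send_rows:
  deltas:
    - [[-0.0005,0.0015,0.03,0,0,0,0.018],[-0.0005,0.0015,0.07,0,0,0,0.018],[-0.0005,0.0015,0.1,0,0,0,0.018],[-0.0005,0.0015,0.115,0,0,0,0.018],[-0.0005,0.0015,0.122,0,0,0,0.018],[-0.0005,0.0015,0.126,0,0,0,0.018],[-0.0005,0.0015,0.128,0,0,0,0.018],[-0.0005,0.0015,0.128,0,0,0,0.018],[-0.0005,0.0015,0.128,0,0,0,0.018],[-0.0005,0.0015,0.128,0,0,0,0.018]]

```text
t: 28.55
eef_pos: [0.5719, -0.0062, 0.0436]
ee_rot: [0.674, 0.739, 0.001, 0.0]
ft_force: [0.1, 0.2, -1.2]
grip_width: 0.0245
grip_force: 8.0
```

```bash
python3 -c "
from h import *
s=settle(2);print(s['ft_force'],go([.5707,-.0052,.0395],95.3))"
```

```text
[ 0.5717 -0.0062  0.0434] 0.0247 0.003
[ 0.62555072 -0.31470356 -0.36640913] (array([ 0.0011, -0.0009,  0.0039]), array([ 0.11, -0.08, -0.04]))
```

>>> send_rows:
  deltas:
    - [[0.001,-0.0005,0.002,0,0,0,0.018],[0.001,-0.0005,0.0035,0,0,0,0.018],[0.001,-0.0005,0.004,0,0,0,0.018],[0.001,-0.0005,0.004,0,0,0,0.018],[0.001,-0.0005,0.004,0,0,0,0.03],[0.001,-0.0005,0.004,0,0,0,0.038],[0.001,-0.0005,0.004,0,0,0,0.045],[0.001,-0.0005,0.004,0,0,0,0.045],[0.001,-0.0005,-0.03,0,0,0,0.045],[0.001,-0.0005,-0.08,0,0,0,0.045]]

```text
t: 29.65
eef_pos: [0.5686, -0.0053, 0.1211]
ee_rot: [0.674, 0.739, -0.002, -0.003]
ft_force: [1.2, 0.5, -0.1]
grip_width: 0.0448
grip_force: 0.0
```

```bash
cat > vs.py <<'E'
from h import *
s=settle(2)
m,im=look('wrist','w11.png')
hsv=cv2.cvtColor(im,cv2.COLOR_BGR2HSV).astype(int)
sm,si=look('scene','s11.png')
cv2.imwrite('pics/v11.png',cv2.resize(si[120:220,280:400],None,fx=6,fy=6,interpolation=cv2.INTER_CUBIC))
print('spool scene',proj(sm,[.571,-.007,.02]),'wrist',proj(m,[.571,-.007,.035]))
print(go([.375,.245,.17],118))
E
python3 vs.py
```

```text
[ 0.5751 -0.0054  0.1294] 0.0452 0.088
spool scene (np.float64(333.149938902475), np.float64(187.00602721424158)) wrist (np.float64(317.0395140709572), np.float64(254.69386809432572))
(array([ 0.2674, -0.1724, -0.0461]), array([ 2.400e-01, -2.000e-02, -2.273e+01]))
```

View pics/v11.png

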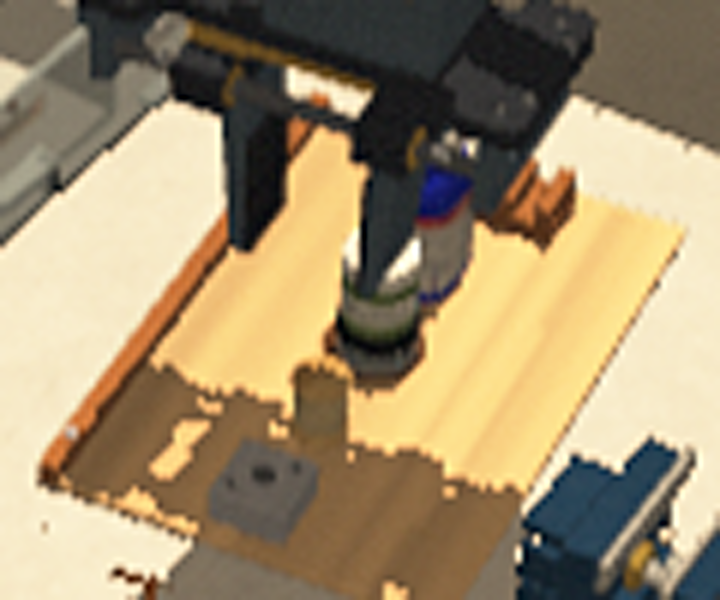

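The spool stands upright at (333,187), where it should be; stack and bottle are good. Now the sander: yaw 25°, hover and measure.

>>> send_rows:
  deltas:
    - [[0.01,-0.005,-0.04,0,0,0,0.045],[0.04,-0.025,-0.05,0,0,8,0.045],[0.075,-0.05,-0.05,0,0,16,0.045],[0.11,-0.075,-0.05,0,0,24,0.045],[0.145,-0.1,-0.05,0,0,32,0.045],[0.18,-0.125,-0.05,0,0,40,0.045],[0.215,-0.145,-0.05,0,0,48,0.045],[0.25,-0.165,-0.04,0,0,56,0.045],[0.28,-0.185,-0.03,0,0,64,0.045],[0.3,-0.201,-0.03,0,0,70,0.045]]

```text
t: 30.85
eef_pos: [0.3403, 0.2752, 0.1507]
ee_rot: [0.976, 0.217, -0.002, 0.0]
ft_force: [0.3, -0.5, 0.4]
grip_width: 0.045
grip_force: 0.0
```

```bash
cat > sa.py <<'E'
from h import *
s=settle(6);print(s['ee_rot'].round(3))
m,im=look('wrist','w12.png')
hsv=cv2.cvtColor(im,cv2.COLOR_BGR2HSV).astype(int);H,S,V=hsv[...,0],hsv[...,1],hsv[...,2]
g=proj(m,[.405,.302,.009]);print(g)
c=blob(cv2.morphologyEx(((H>140)&(H<175)&(S>50)&(V>20)).astype(np.uint8),cv2.MORPH_OPEN,np.ones((3,3))),g)
P=np.array([plane(m,*q,.009)[:2] for q in c[:,0]]);r=cv2.minAreaRect((P*1e3).astype(np.float32));b=cv2.boxPoints(r);print(r,b.round(0).tolist())
d=((H<6)|(H>174))&(S>130)&(V>40);k=blob(d,proj(m,[.41,.22,.01]));Q=np.array([plane(m,*q,.008)[:2] for q in k[:,0]]);print('cutters max y',Q[Q[:,1].argmax()],Q.min(0),Q.max(0))
cen=np.array(r[0])/1e3;y=25;ax=np.array([np.cos(np.radians(y)),np.sin(np.radians(y))]);t=cen+.006*ax;print(cen,go([*t,.024],y))
E
python3 sa.py
```

```text
[0.3434 0.2742 0.1527] 0.0453 0.011
[ 0.976  0.219  0.    -0.   ]
(np.float64(327.7776021530683), np.float64(157.76459275509367))
((404.58966064453125, 302.3453063964844), (60.62247085571289, 30.624521255493164), 25.205556869506836) [[371.0, 303.0], [384.0, 276.0], [439.0, 301.0], [425.0, 329.0]]
cutters max y [0.40488327 0.26078528] [0.3991668  0.17260745] [0.41585877 0.26078528]
[0.40458966 0.30234531] (array([0.0731, 0.0006, 0.1289]), array([-0.04, -0.05,  0.24]))
```

>>> send_rows:
  deltas:
    - [[0.035,0,0,0,0,0,0.044],[0.07,0.0005,0.01,0,0,0,0.044],[0.073,0.0005,0.03,0,0,0,0.044],[0.073,0.0005,0.055,0,0,0,0.044],[0.073,0.0005,0.08,0,0,0,0.044],[0.073,0.0005,0.1,0,0,0,0.044],[0.073,0.0005,0.11,0,0,0,0.044],[0.073,0.0005,0.115,0,0,0,0.044],[0.073,0.0005,0.115,0,0,0,0.044],[0.073,0.0005,0.115,0,0,0,0.044]]

```text
t: 32.2
eef_pos: [0.4101, 0.306, 0.0391]
ee_rot: [0.976, 0.219, 0.001, -0.001]
ft_force: [0.0, 0.2, 0.0]
grip_width: 0.0438
grip_force: 0.0
```

```bash
python3 -c "
from h import *
s=settle(2);print(s['ee_rot'].round(3),go([.4100,.3048,.0235],25.2))"
```

```text
[0.41   0.3062 0.0393] 0.0439 0.005
[ 0.976  0.219  0.002 -0.001] (array([-0.0007,  0.0012,  0.0158]), array([-0.08, -0.2 ,  0.07]))
```

>>> send_rows:
  deltas:
    - [[0,0.001,0.006,0,0,0,0.044],[0,0.001,0.012,0,0,0,0.044],[0,0.001,0.015,0,0,0,0.044],[0,0.001,0.0158,0,0,0,0.044],[0,0.001,0.0158,0,0,0,0.044],[0,0.001,0.0158,0,0,0,0.035],[0,0.001,0.0158,0,0,0,0.024],[0,0.001,0.0158,0,0,0,0.024],[0,0.001,0.0158,0,0,0,0.024],[0,0.001,0.0158,0,0,0,0.024]]
  newtons: 10

```text
t: 33.3
eef_pos: [0.4098, 0.3049, 0.0225]
ee_rot: [0.976, 0.219, 0.001, -0.001]
ft_force: [0.7, -0.0, 0.8]
grip_width: 0.0302
grip_force: 10.0
```

>>> send_rows:
  deltas:
    - [[0,0,0,0,0,0,0.024],[0,0,0,0,0,0,0.024],[0,0,-0.02,0,0,0,0.024],[0,0,-0.05,0,0,0,0.024],[0,0,-0.08,0,0,0,0.024],[0,0,-0.11,0,0,0,0.024],[0,0,-0.13,0,0,0,0.024],[0,0,-0.13,0,0,0,0.024],[0,0,-0.13,0,0,0,0.024],[0,0,-0.13,0,0,0,0.024]]

```text
t: 34.3
eef_pos: [0.4089, 0.3041, 0.1511]
ee_rot: [0.976, 0.219, -0.001, -0.0]
ft_force: [0.6, -1.1, 0.3]
grip_width: 0.0302
grip_force: 10.0
```

```bash
python3 -c "
from h import *
s=settle(2);print(s['ee_rot'].round(3),s['grip_force'],go([.530,-.058,.16],95.3))
t=env.camera_model('top');print([plane(t,*q,.085) for q in((410,262),(375,262))])"
```

```text
[0.409  0.3042 0.1511] 0.0296 0.007
[ 0.976  0.219 -0.001 -0.   ] 9.999870210886002 (array([-0.0452,  0.3792, -0.009 ]), array([-8.000e-02,  5.000e-02, -7.003e+01]))
[array([ 0.44728868, -0.00651793,  0.085     ]), array([0.44591937, 0.06755311, 0.085     ])]
```

>>> send_rows:
  deltas:
    - [[-0.003,0.02,-0.01,0,0,-7,0.024],[-0.008,0.06,-0.01,0,0,-14,0.024],[-0.014,0.1,-0.01,0,0,-21,0.024],[-0.02,0.14,-0.01,0,0,-28,0.024],[-0.026,0.185,-0.01,0,0,-36,0.024],[-0.032,0.23,-0.01,0,0,-44,0.024],[-0.038,0.275,-0.01,0,0,-52,0.024],[-0.045,0.32,-0.01,0,0,-60,0.024],[-0.05,0.36,-0.01,0,0,-66,0.024],[-0.0524,0.376,-0.01,0,0,-70,0.024]]

```text
t: 35.4
eef_pos: [0.5236, -0.0614, 0.161]
ee_rot: [0.674, 0.739, 0.0, -0.0]
ft_force: [0.6, 0.5, 0.1]
grip_width: 0.0299
grip_force: 10.0
```

```bash
python3 -c "
from h import *
s=settle(6);print(s['ee_rot'].round(3),go([.5222,-.0582,.029],95.3))"
```

```text
[ 0.5223 -0.0567  0.1615] 0.0298 0.009
[ 0.674  0.739  0.001 -0.001] (array([-0.0018, -0.0002,  0.1325]), array([-0.02, -0.13, -0.02]))
```

>>> send_rows:
  deltas:
    - [[-0.0015,-0.001,0.03,0,0,0,0.024],[-0.0015,-0.001,0.065,0,0,0,0.024],[-0.0015,-0.001,0.095,0,0,0,0.024],[-0.0015,-0.001,0.11,0,0,0,0.024],[-0.0015,-0.001,0.118,0,0,0,0.024],[-0.0015,-0.001,0.122,0,0,0,0.024],[-0.0015,-0.001,0.122,0,0,0,0.024],[-0.0015,-0.001,0.122,0,0,0,0.024],[-0.0015,-0.001,0.122,0,0,0,0.024],[-0.0015,-0.001,0.122,0,0,0,0.024]]

```text
t: 36.7
eef_pos: [0.5225, -0.0592, 0.0407]
ee_rot: [0.674, 0.739, 0.001, 0.0]
ft_force: [0.2, -0.7, 0.3]
grip_width: 0.0297
grip_force: 10.0
```

```bash
python3 -c "
from h import *
s=settle(2);print(s['ft_force'],go([.5222,-.0582,.029],95.3))"
```

```text
[ 0.5223 -0.0592  0.0405] 0.0296 0.003
[-0.31733775  0.22616296 -0.40168798] (array([ 0.0009, -0.0001,  0.0115]), array([ 0.11, -0.08, -0.04]))
```

>>> send_rows:
  deltas:
    - [[0.001,0,0.005,0,0,0,0.024],[0.001,0,0.009,0,0,0,0.024],[0.001,0,0.0115,0,0,0,0.024],[0.001,0,0.0118,0,0,0,0.024],[0.001,0,0.0118,0,0,0,0.024],[0.001,0,0.0118,0,0,0,0.035],[0.001,0,0.0118,0,0,0,0.036],[0.001,0,0.0118,0,0,0,0.036],[0.001,0,0.0,0,0,0,0.036],[0.001,0,-0.03,0,0,0,0.036]]

```text
t: 37.8
eef_pos: [0.5195, -0.0578, 0.0686]
ee_rot: [0.674, 0.739, -0.001, -0.003]
ft_force: [1.0, -1.1, 0.0]
grip_width: 0.0362
grip_force: 0.0
```

>>> send_rows:
  deltas:
    - [[0,0,-0.02,0,0,0,0.036],[0,0,-0.06,0,0,0,0.036],[0,0,-0.1,0,0,0,0.036],[-0.02,-0.02,-0.12,0,0,0,0.036],[-0.05,-0.04,-0.12,0,0,0,0.036],[-0.09,-0.06,-0.12,0,0,0,0.036],[-0.13,-0.08,-0.12,0,0,0,0.036],[-0.17,-0.08,-0.12,0,0,0,0.036],[-0.2,-0.08,-0.12,0,0,0,0.036],[-0.22,-0.08,-0.12,0,0,0,0.036]]

```text
t: 38.8
eef_pos: [0.4619, -0.2866, 0.19]
ee_rot: [0.675, 0.738, 0.001, -0.0]
ft_force: [1.2, -0.4, 0.4]
grip_width: 0.0364
grip_force: 0.0
```

```bash
cat > fin.py <<'E'
from h import *
settle(4)
c0=np.array([.5765,-.0595]);ex=np.array([np.cos(np.radians(5.3)),np.sin(np.radians(5.3))]);ey=np.array([-ex[1],ex[0]])
tr=lambda p:((p[:2]-c0)@ex*1e3,(p[:2]-c0)@ey*1e3)
for n in('wrist','scene','top'):
    m,im=look(n,n+'F.png');hsv=cv2.cvtColor(im,cv2.COLOR_BGR2HSV).astype(int);H,S,V=hsv[...,0],hsv[...,1],hsv[...,2]
    try:
        c=blob((H>140)&(H<175)&(S>50)&(V>20),proj(m,[.523,-.064,.015]));P=np.array([plane(m,*q,.015)[:2] for q in c[:,0]]);r=cv2.minAreaRect((P*1e3).astype(np.float32));print(n,'sander',r,'tray',tr(np.array(r[0])/1e3))
    except Exception as e: print(n,e)
    if n=='wrist':W=im
    if n=='scene':cv2.imwrite('pics/vF.png',np.hstack([cv2.resize(W,(400,300)),cv2.resize(im[125:215,280:400],(400,300),interpolation=cv2.INTER_CUBIC)]))
    print(proj(m,[.5745,-.0585,.065]),proj(m,[.581,-.1115,.087]),proj(m,[.571,-.007,.035]),proj(m,[.523,-.064,.016]))
E
python3 fin.py
```

```text
[ 0.462  -0.284   0.1894] 0.0358 0.02
wrist sander ((522.4725952148438, -87.43881225585938), (31.530941009521484, 12.457858085632324), 5.309863567352295) tray (np.float64(-56.37714582402885), np.float64(-22.828822282883234))
(np.float64(520.6020305144496), np.float64(-62.17301542521804)) (np.float64(529.6682383522244), np.float64(15.035499692042606)) (np.float64(509.72019348550265), np.float64(-122.37056021867815)) (np.float64(423.37651420872464), np.float64(-24.53775532535704))
scene sander ((521.3885498046875, -61.61565017700195), (31.162031173706055, 62.41517639160156), 5.649381160736084) tray (np.float64(-55.07125596192325), np.float64(2.9840718956135035))
(np.float64(343.4354544426458), np.float64(160.6075404478283)) (np.float64(352.43326037159443), np.float64(140.6273225786342)) (np.float64(333.3784590736753), np.float64(182.55801184209386)) (np.float64(361.60861358222047), np.float64(181.87498429965217))
top sander ((541.4216918945312, 563.5369262695312), (64.47563171386719, 28.670316696166992), 64.62200927734375) tray (np.float64(22.621949129273027), np.float64(623.6134592939123))
(np.float64(430.7243078956724), np.float64(206.23671562176125)) (np.float64(457.7520575427061), np.float64(201.291237664104)) (np.float64(404.76871520556097), np.float64(210.5209782983054)) (np.float64(428.21638913497765), np.float64(233.2611434235852))
```

View pics/vF.png

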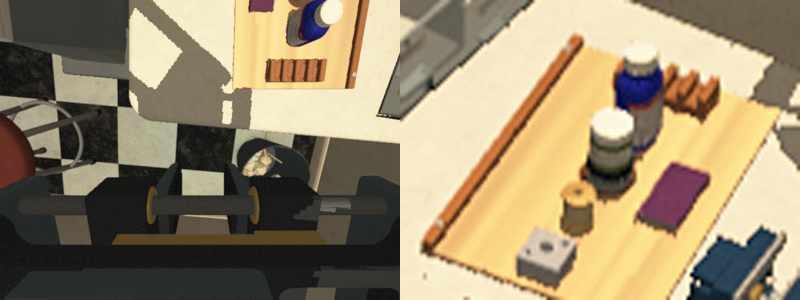

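The last picture shows the stack, bottle and spool upright. The sander lies along the front edge with about 18 mm of clearance to the pots and to the edge, at about tray x −55 mm and y +3 mm. I'm handing it in.

```bash
python3 -c "
from workcell import env
print(env.job_done())"
```

```text
the job is handed in; nothing more can be done
None
```

The tray is set out as asked and handed in at about 39 s of the 118 s allowed: pots stacked on the cork, bottle and spool upright at their halfway points, sanding block flat along the front edge.

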